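# Lens edger: push the lens home and set the finishing wheel

### The arm

A 6-joint arm with a two-finger parallel gripper is mounted at the origin on the work surface. World frame = base frame: x ahead of the robot, y to its left, z up, the work surface at z = 0. Lengths are in m, angles in degrees, forces in N, time in s.
With the tool pointing down it reaches from about 0.4 to 0.825 m from the base axis. Payload 7 kg.
Tool frame: the origin (TCP) lies on the front face of the gripper's body, between the roots of the fingers; the fingertips stand 66 mm ahead of it and the grasp point (between the pads) lies 47 mm ahead of it; z points along the fingers, y is the line along which they close (so a half turn about z gives the same grasp; the last joint's range is limited). The gripper opens to 88 mm and grips with 3 to 60 N. Pads are 19 mm wide; open, the fingers measure 130 mm over their backs; the gripper's body (78 mm by 193 mm) begins 47 mm behind the grasp point.
Start: joints at [92.252, 20.546, 0.682, 0, -70.136, -16.507], TCP at [0.166, 0.654, 0.292] pointing down, gripper open.
Joint ranges: [-176.03, 176.03], [-82.01, 121.73], [-58.28, 71.71], [-173.87, 95.51], [-174.79, -0.11], [-173.66, 173.66]. Speed limits (degrees/s): [136.94, 136.94, 172.46, 180, 180, 180].

### API

Orientations are given as [roll, pitch, yaw] about the fixed x, y, z axes, in that order (R = Rz(yaw) Ry(pitch) Rx(roll)).
In Python, from plant import ctrl gives the robot as it stands.
- The arm moves only by the tool send_rows, never from a script. Its argument "deltas" is a list of rows, each a list of 2 entries, a list of its own where there are three numbers: the shift along the tool's x, y, z each as a share of 800 mm, from -1 to 1, then the turn about the tool's z as a share of 90 degrees, from -1 to 1. A call has exactly 5 rows; each row is the pose to reach, as a shift and turn from the pose commanded when the call began, along the tool's axes at that moment; what a row does not reach only later rows make up. A row lasts 1/12 s, in which the tool goes at most 41.7 mm and 7.16 degrees, less where a joint would pass 70% of its speed; a pose out of reach is approached as far as the arm can. A call with a number of a shift or a turn outside -1 to 1 is refused whole. A call with a gripper value outside its range is refused whole. "gripper" is the opening, from 0 (shut) to 1 (fully open), set as the call begins (left out, the last holds). The fingers move at their own pace and stop on an object; the grip force is fixed at half the most. Time passes only in rows, so rows that repeat a pose let the fingers close, or fill a call up. It gives the time, the measured TCP pose, the force, the opening and the grip force at its end, in the units of the state.
- ctrl.get_obs(): the state, without advancing time (a new reading comes with each control period).
- ctrl.snapshot(name): name is "scene" or "side" or "wrist"; returns a dict with "color" (384x512x3 uint8, red, green, blue), "vertical_fov" (degrees; the focal length in pixels is half the picture's height over the tangent of half this angle, whatever the lens; pixels are square), "cx", "cy" (the principal point, pixels), "k1" (the pictures are not rectified: a ray, as slopes to the right and down, at radius r is drawn at 1 + k1 r^2 times it, then the intrinsics apply), "rvec" (rotation vector, rad) and "tvec" (3), from world to camera coordinates, as OpenCV has them. Camera axes: x right, y down, z forward; pixel columns grow to the right and rows downward; lengths in m; the calibration is good to about 2 mm. A picture is of the moment at which its call begins. There is no depth.
- ctrl.close_job(): hands the job in; it is judged then, once.
Trained networks look in a picture, given as the dict that the camera call returned (one of the last four; its "shot" number tells which), for a name from the list of things; names that differ only in an ending like _2 or _b are one class to them, and where a whole thing is asked for, a point or a joint stands for the part that bears it (a point fixed in the world has none). Each returns a list of dicts, best first, with "conf" (0 to 1); they miss things now and then, are a little off and sometimes report something else, mostly with a low value. They report only what shows in the picture. A call takes as long as a camera call. They do not tell look-alikes from the thing itself.
- ctrl.boxes_of(picture, thing): "xy" ([column, row] as shares, 0 to 1, of the picture: columns of its width, rows of its height, amid what is visible of it).
- ctrl.cut_out(picture, thing): "pixels" (384x512 bool, what is visible of it) and "xy" ([column, row] as shares, 0 to 1, of the picture: columns of its width, rows of its height, amid what is visible of it).
The state is a dict: "clock": time; "joint_pos": joint angles; "qvel": joint speeds; "tau": joint torques, N m; "tool_pos": TCP position; "orientation": TCP orientation; "force": force on the tool from outside, world axes, zero at the start; "moment": the same for the moment, N m; "opening": finger opening in m; "gripper_force": force on a finger pad.
Only numpy, scipy, OpenCV 4.12 (cv2) and the standard library are available. Lean on these libraries where they do the work, as an engineer would, in place of code of your own. Each camera call takes 0.05 s, during which the arm holds its last target. There are 200 camera calls.

### The job

Get the lens edger ready for its finishing pass: first push the blue lens carriage along its channel, without lifting it, until it sits against the red end stop. Then push the selector lever from the red dot past the first detent (yellow dot) all the way to the second stop (green dot) and leave it there. Leave the other things on the table where they are.

Things in the scene. Friction and masses are not known exactly. Their poses are not given: they have to be found in the camera images.
- edger: Lens edger, fixed. Origin on the table below the carriage's home place. Channel along its y: floor 50 mm above the table, open at +y end (y = 165 mm), rails 62 mm apart, 12 mm high over the floor. Base plate x -95 to 95, y -425 to 175 mm, top 20 mm up. White wheel head from y = -102 mm, 140 mm tall; steel motor behind it to y = -420 mm, 200 mm tall, 170 mm wide.
- carriage_home (a point): Where carriage_mid comes to lie when the carriage is home: edger x = 0, y = 0, 63 mm above the table; axes the edger's. The red end stop's face is 40 mm from here towards -y, across the channel, 22 mm high over the channel floor.
- carriage_mid (a point): Middle of the lens carriage's blue block, 63 mm above the table, 13 mm above its underside; axes nearly the edger's. Block 58 (x) by 80 (y) by 26 mm high, 0.2 to 0.35 kg. On top a green lens 54 mm across and a black clamp post 18 mm across, up to 59 mm above the underside. It starts 55 to 105 mm short of home; push its +y face, towards the edger's -y.
- selector_box: Grey selector box with a white top, fixed, 170 (x) by 180 (y) by 60 mm high; origin on the table under its centre. The lever turns flat above the top about an upright pivot at x = +50 mm, y = 0; its knob, 90 mm from the pivot on the -x side, sweeps from the box's -y to +y. Red, yellow and green dots beyond the knob mark off, first detent and second stop.
- selector_pivot (a point): Point on the lever's upright pivot axis, 90 mm above the table; axes as the box's.
- lever_knob (a point): Centre of the lever's black upright knob with orange top (22 mm across, from 69 to 115 mm above the table, this point 90 mm above the table, 90 mm from the pivot). Under it the steel lever arm, 14 mm wide, lies 68 to 74 mm above the table.
- selector (a joint): Lever angle, rad: 0 off (start), 0.6 first detent, 1.2 second stop (hard stop). Clockwise from above; seen from the pivot the knob lies at pi + 0.6 - angle from the box's x axis (counter-clockwise). It snaps into each place: about 5 N at the knob takes it out of 0, past about 0.3 it snaps forward into 0.6, about 5 N takes it on; let go before 0.9 it falls back to 0.6, beyond that it snaps to 1.2 and stays.
- bottle: Bystander to leave alone: clear plastic bottle with blue cap, 80 mm across, 240 mm tall, standing; origin at the middle of its underside.
- spectacles: Bystander to leave alone: black spectacles lying flat with open temples, about 130 mm wide, origin between its lenses; origin at the middle of its underside.
- screwdriver: Bystander to leave alone: orange-handled screwdriver lying flat, 160 mm long; origin at the middle of its underside.
- mug: Bystander to leave alone: blue mug, 80 mm across, 90 mm tall; origin at the middle of its underside.
- job_tray: Bystander to leave alone: yellow open tray, 110 x 90 x 30 mm; origin at the middle of its underside.
- lens_blank: Bystander to leave alone: clear lens blank, disc 60 mm across, 8 mm thick, lying in the yellow tray; origin at the middle of its underside.
- spare_post: Bystander to leave alone: loose spare black post, 22 mm across, 30 mm tall, standing on the edger's base plate beside the channel on the robot's side; origin at the middle of its underside.
- carriage: The lens carriage; origin at the middle of its underside, 13 mm below carriage_mid.
There are look-alikes about, which are no part of the job. Leave any purple look-alike of the selector_box alone.

How it is judged:
By the outcome, as a careful person would: the job done as asked, in the order asked, and still so for the second after the job is handed in, with the robot touching nothing.
It also fails if it takes over 58 s, if anything falls off the work surface, if the arm or the gripper's body presses on something with over 40 N, if the wrist force passes 120 N, or if a joint passes its speed limit or range.

## Working session

There is one attempt and no reset: what is moved stays moved. The work goes in short steps, Python scripts to look and compute and a tool call to move; the robot and the scene stay as the last step left them, time stands still between calls to the robot, and variables do not carry over. Pictures are saved under pics/ and viewed, at most 10 in all, crops included, and the job is handed in when it is done.

Besides the shell and the picture viewer there is one more tool, called after ">>>" as name([rows], argument=value, ...), one row to a line, values as JSON. send_rows: Moves the arm, as the interface text tells. Shift numbers are shares of 800 mm and turn numbers shares of 90 degrees, none past 1 either way. Its arguments: {"type":"object","properties":{"deltas":{"type":"array","items":{"type":"array"}},"gripper":{"type":"number"}},"required":["deltas"]}

```bash
ls; mkdir -p pics; cat > h.py <<'E'
import numpy as np, cv2
from plant import ctrl
def ray(p,uv):
    H,W=p["color"].shape[:2]; f=H/2/np.tan(np.radians(p["vertical_fov"])/2)
    d=np.array([(uv[0]-p["cx"])/f,(uv[1]-p["cy"])/f]); s=d.copy()
    for _ in range(30): s=d/(1+p["k1"]*(s@s))
    R=cv2.Rodrigues(np.array(p["rvec"],float))[0]; c=-R.T@np.array(p["tvec"],float).ravel()
    return c,R.T@np.array([s[0],s[1],1.])
def at_z(p,uv,z):
    c,d=ray(p,uv); return c+d*(z-c[2])/d[2]
def proj(p,X):
    R=cv2.Rodrigues(np.array(p["rvec"],float))[0]; q=R@np.array(X,float)+np.array(p["tvec"],float).ravel()
    s=q[:2]/q[2]; f=p["color"].shape[0]/2/np.tan(np.radians(p["vertical_fov"])/2)
    return s*(1+p["k1"]*(s@s))*f+[p["cx"],p["cy"]]
def save(p,n): cv2.imwrite("pics/"+n,cv2.resize(p["color"][:,:,::-1],(800,600),interpolation=cv2.INTER_CUBIC))
E
cat > a.py <<'E'
from h import *
np.set_printoptions(precision=3,suppress=True)
zz=dict(carriage=.063,lever_knob=.09,selector_box=.06,spare_post=.035,edger=.05,bottle=.12,mug=.05,job_tray=.02,screwdriver=.01,spectacles=.01)
for cam in ("scene","side"):
    p=ctrl.snapshot(cam); save(p,cam+"0.png")
    print(cam,ray(p,(256,192)))
    for t,z in zz.items():
        for b in ctrl.boxes_of(p,t)[:3]:
            uv=np.array(b["xy"])*[512,384]; print(t,round(b["conf"],2),uv,at_z(p,uv,z))
E
python3 a.py
```

```text
pics
scene (array([1.215, 0.711, 1.002]), array([-0.531, -0.48 , -0.699]))
carriage 0.58 [216.781 177.715] [ 0.54  -0.063  0.063]
carriage 0.54 [368.486 219.802] [0.364 0.373 0.063]
lever_knob 0.75 [223.693 105.485] [ 0.278 -0.302  0.09 ]
lever_knob 0.67 [290.611 215.309] [0.524 0.217 0.09 ]
lever_knob 0.4 [228.813 257.894] [0.745 0.198 0.09 ]
selector_box 0.93 [302.592 223.181] [0.501 0.244 0.06 ]
selector_box 0.79 [236.493 120.499] [ 0.282 -0.234  0.06 ]
edger 0.82 [166.298 138.086] [ 0.513 -0.344  0.05 ]
bottle 0.62 [268.39  272.102] [0.725 0.313 0.12 ]
mug 0.73 [230.4  260.89] [0.728 0.186 0.05 ]
job_tray 0.95 [371.2   219.418] [0.318 0.363 0.02 ]
job_tray 0.41 [291.277 213.696] [0.465 0.176 0.02 ]
screwdriver 0.8 [155.29  231.091] [ 0.782 -0.069  0.01 ]
spectacles 0.57 [367.718 225.293] [0.336 0.365 0.01 ]
side (array([ 0.072, -0.586,  0.967]), array([ 0.377,  0.597, -0.709]))
carriage 0.57 [293.376 244.915] [ 0.528 -0.082  0.063]
carriage 0.37 [274.022 151.104] [0.736 0.332 0.063]
lever_knob 0.66 [237.619 189.005] [0.492 0.198 0.09 ]
lever_knob 0.18 [272.589 150.797] [0.712 0.309 0.09 ]
selector_box 0.57 [247.91  346.982] [ 0.247 -0.274  0.06 ]
selector_box 0.56 [233.114 196.992] [0.473 0.199 0.06 ]
spare_post 0.66 [289.28 282.01] [ 0.452 -0.169  0.035]
edger 0.89 [347.699 324.403] [ 0.503 -0.359  0.05 ]
bottle 0.68 [239.514 187.891] [0.486 0.173 0.12 ]
bottle 0.56 [273.306 150.605] [0.693 0.277 0.12 ]
mug 0.62 [294.298 178.982] [0.717 0.168 0.05 ]
job_tray 0.94 [176.486 198.682] [0.312 0.335 0.02 ]
job_tray 0.66 [348.621 321.216] [ 0.525 -0.346  0.02 ]
screwdriver 0.77 [345.907 216.806] [ 0.783 -0.052  0.01 ]
spectacles 0.49 [196.915 167.117] [0.454 0.465 0.01 ]
```

View pics/scene0.png

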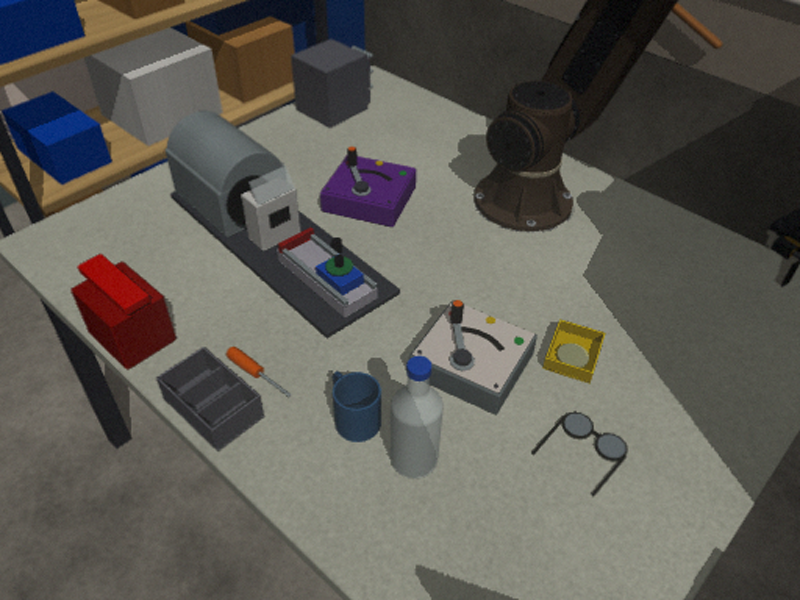

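View pics/side0.png

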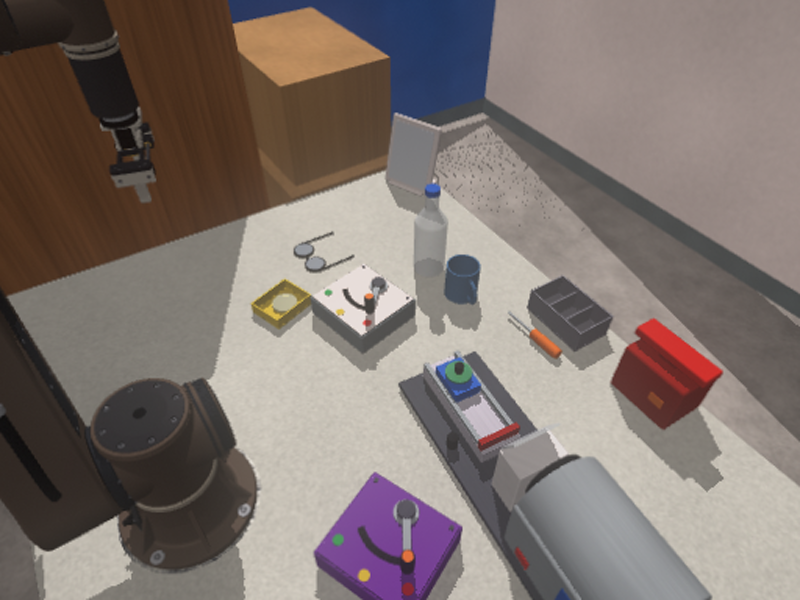

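The scene picture shows the edger with the carriage at (340,270), its open end facing the grey/white selector box (pivot (461,358), knob (457,305), green dot (519,341)), and the purple look-alike at (368,190). In the side picture the carriage is at (458,375), the red stop at (498,436) and the grey selector box at (363,305).

```bash
cat > b.py <<'E'
from h import *
from scipy.optimize import least_squares
np.set_printoptions(precision=3,suppress=True)
S=ctrl.snapshot("scene"); D=ctrl.snapshot("side"); k=.64
P=lambda p,u,z: at_z(p,np.array(u)*k,z)
print("base corners scene",P(S,(399,290),.02),P(S,(329,333),.01),P(S,(170,197),.01)); print("side",P(D,(400,384),.02),P(D,(474,352),.02))
print("dots sc Y,G",P(S,(490,320),.06),P(S,(519,341),.06)," side R,Y,G",P(D,(367,323),.06),P(D,(340,312),.06),P(D,(328,293),.06))
print("knob top",P(S,(457,303),.115),P(D,(370,296),.115)," pivot",P(S,(461,357),.075),P(D,(379,283),.075))
print("box corners sc",P(S,(455,302),.06),P(S,(536,338),.06),P(S,(497,391),.06),P(S,(411,351),.06))
print("box corners sd",P(D,(312,298),.06),P(D,(363,265),.06),P(D,(414,300),.06),P(D,(363,334),.06))
print("post top of carriage z.109",P(S,(336,242),.109),P(D,(459,368),.109))
print("spare", P(D,(452,434),.05))
def tri(a,b):
    (c1,d1),(c2,d2)=ray(S,np.array(a)*k),ray(D,np.array(b)*k)
    t=np.linalg.lstsq(np.c_[d1,-d2],c2-c1,rcond=None)[0]; return (c1+t[0]*d1+c2+t[1]*d2)/2
print("tri red stop ends", tri((281,246),(480,445)),tri((313,232),(519,428)))
for n,p in(("scene",S),("side",D)):
    for t in("carriage","selector_box"):
        for m in ctrl.cut_out(p,t)[:2]:
            q=np.argwhere(m["pixels"])
            print(n,t,m["conf"],q.min(0)/k,q.max(0)/k)
    save(p,n+"1.png"); 
a=S["color"][135:225,170:270]; b=S["color"][180:270,255:355]; c=D["color"][220:310,250:350]; d=D["color"][160:250,180:280]
im=np.vstack([np.hstack([a,b]),np.hstack([c,d])])
cv2.imwrite("pics/crops.png",cv2.resize(im[:,:,::-1],(660,594),interpolation=cv2.INTER_CUBIC))
E
python3 b.py
```

```text
base corners scene [0.45  0.016 0.02 ] [ 0.623 -0.006  0.01 ] [ 0.584 -0.596  0.01 ]
side [0.445 0.003 0.02 ] [ 0.627 -0.01   0.02 ]
dots sc Y,G [0.423 0.223 0.06 ] [0.428 0.294 0.06 ]  side R,Y,G [0.455 0.155 0.06 ] [0.421 0.216 0.06 ] [0.426 0.284 0.06 ]
knob top [0.477 0.182 0.115] [0.477 0.176 0.115]  pivot [0.542 0.249 0.075] [0.535 0.237 0.075]
box corners sc [0.431 0.145 0.06 ] [0.401 0.312 0.06 ] [0.548 0.335 0.06 ] [0.582 0.168 0.06 ]
box corners sd [0.387 0.289 0.06 ] [0.542 0.326 0.06 ] [0.581 0.161 0.06 ] [0.432 0.132 0.06 ]
post top of carriage z.109 [ 0.505 -0.105  0.109] [ 0.526 -0.08   0.109]
spare [ 0.454 -0.164  0.05 ]
tri red stop ends [ 0.516 -0.223  0.036] [ 0.521 -0.211  0.086]
scene carriage 0.86 [254.688 315.625] [293.75 362.5 ]
scene selector_box 0.82 [301.562 412.5  ] [410.938 534.375]
scene selector_box 0.82 [146.875 320.312] [225.    414.062]
side carriage 0.97 [359.375 435.938] [398.438 478.125]
side carriage 0.37 [279.688 251.562] [326.562 310.938]
side selector_box 0.78 [473.438 315.625] [598.438 459.375]
side selector_box 0.66 [265.625 310.938] [350.  412.5]
```

View pics/crops.png

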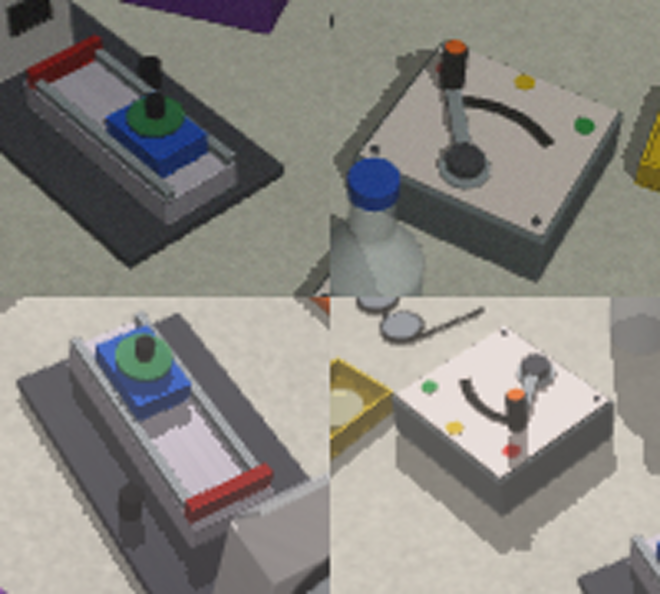

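```bash
cat > c.py <<'E'
from h import *
from scipy.optimize import least_squares
np.set_printoptions(precision=4,suppress=True)
S=ctrl.snapshot("scene"); D=ctrl.snapshot("side")
off={'a':(S,170,135,0,0),'b':(S,255,180,330,0),'c':(D,250,220,0,297),'d':(D,180,160,330,297)}
def uv(c,u,v): p,ox,oy,ax,ay=off[c]; return p,np.array([(u-ax)/3.3+ox,(v-ay)/3.3+oy])
def fit(obs,x0):
    o=[(uv(*a),np.array(X)/1000) for a,X in obs]
    def res(q):
        c,s=np.cos(q[2]),np.sin(q[2])
        return np.array([proj(p,[q[0]+c*X[0]-s*X[1],q[1]+s*X[0]+c*X[1],X[2]])-m for (p,m),X in o]).ravel()
    r=least_squares(res,x0,loss='soft_l1'); print(r.x,np.degrees(r.x[2]),"res",r.fun.reshape(-1,2).round(1).tolist()); return r.x
edg=[(('a',283,170),(-95,175,20)),(('a',131,262),(95,175,18)),(('c',18,385),(-95,175,20)),(('c',180,315),(95,175,20)),
 (('a',28,75),(31,-40,72)),(('a',103,45),(-31,-40,72)),(('c',186,508),(-31,-40,72)),(('c',268,471),(31,-40,72))]
fit(edg,[.53,-.16,-.06])
car=[(('a',107,125),(29,-40,76)),(('a',163,165),(29,40,76)),(('a',207,133),(-29,40,76)),(('c',97,345),(-29,40,76)),(('c',150,327),(29,40,76)),(('c',189,375),(29,-40,76)),(('c',135,405),(-29,-40,76))]
fit(car,[.53,-.08,-.06])
box=[(('b',447,43),(-85,-90,60)),(('b',620,113),(-85,90,60)),(('b',540,236),(85,90,60)),(('d',393,400),(-85,90,60)),(('d',503,328),(85,90,60)),(('d',612,403),(85,-90,60)),(('d',500,478),(-85,-90,60)),
(('b',465,158),(50,0,79)),(('d',537,366),(50,0,79))]
q=fit(box,[.49,.23,.2])
knob=[(('b',455,47),(0,0,115)),(('d',515,396),(0,0,115))]
fit(knob,[.48,.18,0])
c,s=np.cos(q[2]),np.sin(q[2]); R=np.array([[c,-s],[s,c]])
for a in(0,.6,1.2):
    th=np.pi+.6-a; print(a,q[:2]+R@(np.array([.05,0])+.09*np.array([np.cos(th),np.sin(th)])))
print("pivot",q[:2]+R@[.05,0])
o=ctrl.get_obs(); print(o["tool_pos"],o["orientation"],o["clock"])
E
python3 c.py
```

```text
[ 0.5225 -0.1745 -0.0849] -4.867040148685636 res [[-0.7, -3.3], [-1.9, -2.0], [-0.8, -1.6], [-0.3, -1.0], [2.9, -3.1], [-4.3, -2.0], [3.1, -3.3], [-3.6, -0.7]]
[ 0.5333 -0.0681 -0.0639] -3.660234287418667 res [[-0.9, -2.4], [-1.2, -1.4], [0.1, -0.5], [-1.6, -1.5], [-2.1, -2.8], [0.2, 0.5], [0.5, -1.2]]
[0.4887 0.2344 0.2132] 12.214625897050198 res [[-1.9, -3.5], [0.9, -1.8], [-0.0, 0.9], [-1.5, -3.0], [0.6, -2.9], [1.2, -1.8], [-0.6, 0.5], [-0.9, -2.1], [-0.6, -2.2]]
[0.4757 0.1812 0.    ] 0.0 res [[-0.4, -0.6], [-0.3, -1.5]]
0 [0.4757 0.1796]
0.6 [0.4496 0.2259]
1.2 [0.4542 0.2789]
pivot [0.5375 0.245 ]
[0.1662 0.6542 0.2922] [179.9994   0.0005 -14.2559] 1.5
```

>>> send_rows([
  [[0.035,0.0355,0],0.078],
  [[0.07,0.071,0],0.156],
  [[0.105,0.1065,0],0.234],
  [[0.14,0.142,0],0.312],
  [[0.175,0.1775,0],0.39],
], gripper=0)

```text
clock: 1.92
tool_pos: [0.2675, 0.4804, 0.2922]
orientation: [-180.0, 0.0, -49.7]
force: [0.5, 0.8, 1.0]
opening: 0.06
gripper_force: 0.0
```

>>> send_rows([
  [[0.049,0.0085,0],0.078],
  [[0.098,0.017,0],0.156],
  [[0.147,0.0255,0],0.234],
  [[0.196,0.034,0],0.312],
  [[0.245,0.0425,0],0.39],
])

```text
clock: 2.33
tool_pos: [0.3693, 0.3095, 0.2926]
orientation: [-180.0, 0.1, -84.8]
force: [1.4, 0.5, -0.6]
opening: 0.0265
gripper_force: 0.0
```

>>> send_rows([
  [[0.045,-0.021,0],0.078],
  [[0.09,-0.042,0],0.11],
  [[0.135,-0.063,0],0.11],
  [[0.18,-0.084,0],0.11],
  [[0.225,-0.105,0],0.11],
])

```text
clock: 2.75
tool_pos: [0.4704, 0.1384, 0.2927]
orientation: [-179.9, 0.0, -94.3]
force: [0.2, 1.0, 0.2]
opening: 0.0007
gripper_force: 0.0
```

```bash
cat > w.py <<'E'
from h import *
import sys
np.set_printoptions(precision=4,suppress=True)
p=ctrl.snapshot("wrist"); save(p,sys.argv[1]); o=ctrl.get_obs()
print(o["tool_pos"],o["orientation"],o["clock"],o["joint_pos"],o["opening"])
for t in("carriage","edger","spare_post","lever_knob","selector_box"):
    for b in ctrl.boxes_of(p,t)[:2]:
        uv=np.array(b["xy"])*[512,384]; print(t,round(b["conf"],2),uv,at_z(p,uv,.076))
E
python3 w.py w1.png
```

```text
[0.4726 0.1338 0.2924] [-179.9612   -0.0742  -94.4891] 2.8 [ 38.8531   2.9862 -21.8833   0.0888 -65.1533 -43.3795] 0.0002788230889021626
edger 0.63 [178.5856  20.5056] [ 0.5269 -0.0026  0.076 ]
lever_knob 0.67 [178.688   21.8112] [ 0.527  -0.0016  0.076 ]
selector_box 0.89 [243.0976 207.2832] [0.4869 0.168  0.076 ]
```

View pics/w1.png

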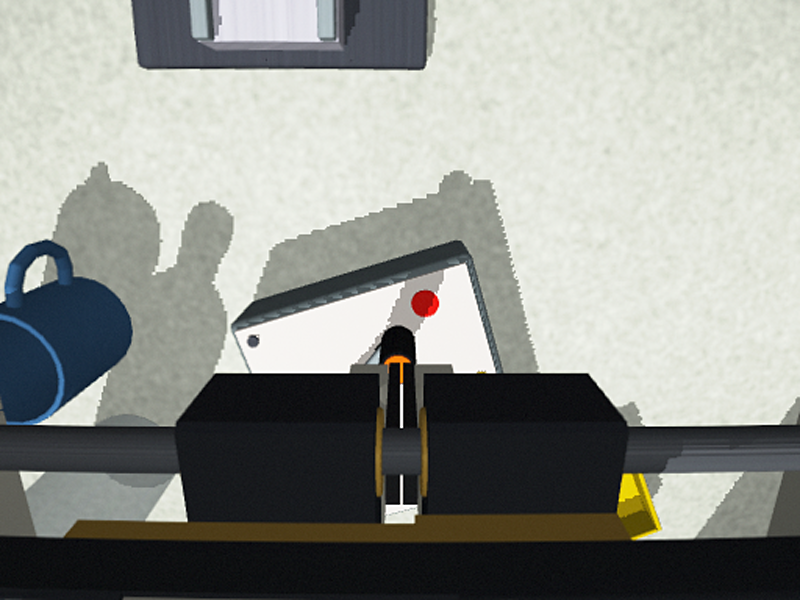

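The wrist picture shows the channel's open end at the top (rails at columns 192–212 and 318–337, row ~40), plate corners at (140,67) and (424,67), and the red dot at (425,302).

```bash
python3 - <<'E'
from h import *
np.set_printoptions(precision=4,suppress=True)
p=ctrl.snapshot("wrist"); P=lambda u,z: at_z(p,np.array(u)*.64,z)
print("plate",P((141,67),.02),P((425,67),.02))
print("rails inner",P((212,41),.062),P((318,41),.062),"outer",P((192,41),.062),P((337,41),.062))
print("inner top",P((214,0),.062),P((317,0),.062))
print("reddot",P((425,302),.06),"box corners",P((236,326),.06),P((463,258),.06))
E
```

```text
plate [0.6302 0.0009 0.02  ] [0.4455 0.0164 0.02  ]
rails inner [ 0.5674 -0.0019  0.062 ] [0.5072 0.0032 0.062 ] outer [ 0.5789 -0.003   0.062 ] [0.4964 0.0041 0.062 ]
inner top [ 0.5628 -0.0229  0.062 ] [ 0.5053 -0.0178  0.062 ]
reddot [0.4564 0.1627 0.06  ] box corners [0.5822 0.1699 0.06  ] [0.4306 0.1353 0.06  ]
```

>>> send_rows([
  [[0.028,-0.019,0],0.004],
  [[0.057,-0.037,0.01],0.004],
  [[0.085,-0.056,0.025],0.004],
  [[0.114,-0.074,0.045],0.004],
  [[0.142,-0.093,0.075],0.004],
])

```text
clock: 3.52
tool_pos: [0.5366, 0.0221, 0.2334]
orientation: [-179.8, 0.1, -94.5]
force: [1.2, 0.4, -0.0]
opening: 0.0006
gripper_force: 0.0
```

>>> send_rows([
  [[0,0,0.04],0],
  [[0,0,0.08],0],
  [[0,0,0.105],0],
  [[0,0,0.115],0],
  [[0,0,0.115],0],
])

```text
clock: 3.93
tool_pos: [0.5344, 0.0221, 0.1385]
orientation: [179.8, -0.1, -94.6]
force: [0.3, 0.2, 0.8]
opening: 0.0005
gripper_force: 0.0
```

```bash
python3 w.py w2.png
```

```text
[0.5354 0.0223 0.1401] [179.9507  -0.0422 -94.5956] 3.9833 [ 23.3659  16.292  -27.9995   0.0198 -45.7718 -27.9754] 0.0004903876778105877
carriage 0.98 [244.5824  71.8848] [ 0.5333 -0.0649  0.076 ]
edger 0.61 [254.9248 151.296 ] [ 0.5316 -0.0296  0.076 ]
selector_box 0.65 [403.4048 333.888 ] [0.4563 0.0805 0.076 ]
```

View pics/w2.png

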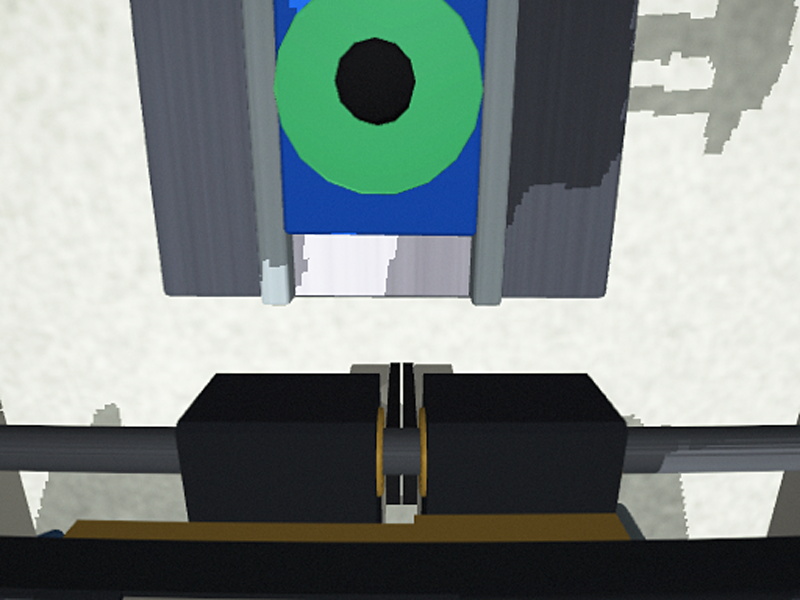

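The wrist picture shows the carriage's +y face edge at row ~234 (columns 285–478), rail ends at row ~303, and the fingers below at column ~401.

```bash
python3 - <<'E'
from h import *
np.set_printoptions(precision=4,suppress=True)
p=ctrl.snapshot("wrist"); P=lambda u,z: at_z(p,np.array(u)*.64,z)
print("face",P((287,233),.076),P((477,235),.076))
print("rail in",P((292,300),.062),P((472,300),.062)); print("further", P((276,0),.062),P((489,0),.062))
print("plate",P((166,295),.02),P((605,296),.02))
print(ctrl.get_obs()["tool_pos"])
E
```

```text
face [ 0.5674 -0.033   0.076 ] [ 0.5098 -0.0277  0.076 ]
rail in [ 0.5723 -0.0077  0.062 ] [ 0.5106 -0.0027  0.062 ]
further [ 0.5643 -0.1003  0.062 ] [ 0.5015 -0.0951  0.062 ]
plate [ 0.6368 -0.0023  0.02  ] [0.4487 0.0133 0.02  ]
[0.536  0.0217 0.1415]
```

>>> send_rows([
  [[0,-0.01,0.012],0.003],
  [[0,-0.01,0.017],0.003],
  [[0,-0.01,0.017],0.003],
  [[0.02,-0.01,0.017],0.003],
  [[0.04,-0.01,0.017],0.003],
])

```text
clock: 4.7
tool_pos: [0.5406, -0.0113, 0.1261]
orientation: [180.0, -0.0, -94.9]
force: [0.4, -0.9, -0.3]
opening: 0.0002
gripper_force: 0.0
```

>>> send_rows([
  [[0.01,0,0],0],
  [[0.02,0,0],0],
  [[0.03,0,0],0],
  [[0.04,0,0],0],
  [[0.05,0,0],0],
])

```text
clock: 5.12
tool_pos: [0.5372, -0.0516, 0.1265]
orientation: [-180.0, 0.0, -95.0]
force: [0.6, 2.0, -0.5]
opening: 0.0004
gripper_force: 0.7
```

```bash
python3 -c "
from h import *
o=ctrl.get_obs();print(o['tool_pos'],o['orientation'],o['force'])
p=ctrl.snapshot('wrist');save(p,'w3.png')
P=lambda u,z: at_z(p,np.array(u)*.64,z)
for b in ctrl.boxes_of(p,'carriage')[:1]: print(b)
"
```

```text
[ 0.53722369 -0.05161948  0.12653838] [-1.79998775e+02  6.84934446e-03 -9.49813278e+01] [ 0.56738367  2.01547235 -0.5051534 ]
{'xy': [0.5104, 0.3771], 'conf': 0.73}
```

View pics/w3.png

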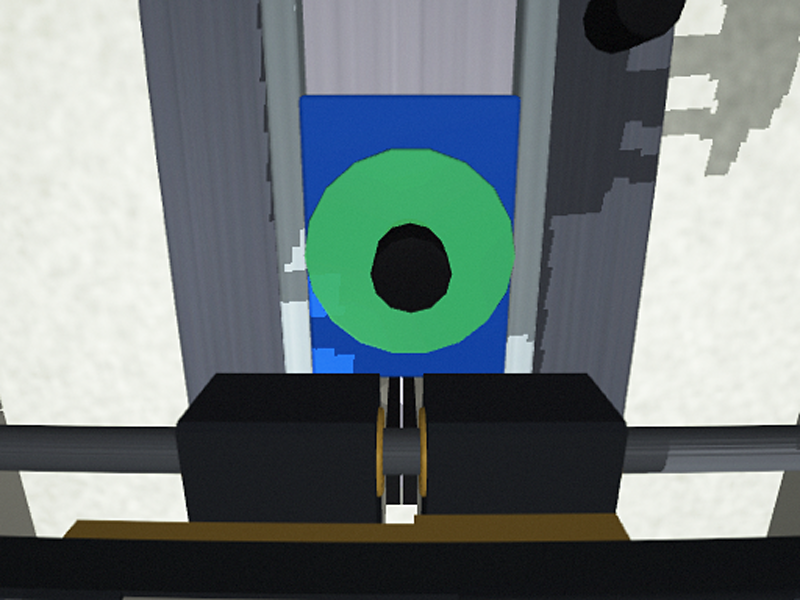

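The carriage is square in the channel with the fingers centred behind it (post at (410,265), fingers at column 401); pushing at ~2 N.

>>> send_rows([
  [[0.01,0,0],0],
  [[0.02,0,0],0],
  [[0.03,0,0],0],
  [[0.04,0,0],0],
  [[0.05,0,0],0],
])

```text
clock: 5.63
tool_pos: [0.5338, -0.0917, 0.1267]
orientation: [-180.0, 0.0, -95.0]
force: [-0.2, 2.4, 0.4]
opening: 0.0005
gripper_force: 1.2
```

>>> send_rows([
  [[0.004,0,0],0],
  [[0.008,0,0],0],
  [[0.012,0,0],0],
  [[0.016,0,0],0],
  [[0.02,0,0],0],
])

```text
clock: 6.05
tool_pos: [0.5325, -0.107, 0.1267]
orientation: [-180.0, 0.0, -95.0]
force: [0.5, 3.2, 1.9]
opening: 0.0007
gripper_force: 1.5
```

```bash
python3 -c "
from h import *
o=ctrl.get_obs();print(o['tool_pos'],o['orientation'],o['force'])
p=ctrl.snapshot('wrist');save(p,'w4.png')
"
```

```text
[ 0.53250466 -0.10704345  0.12667214] [-1.79981676e+02  5.73955153e-03 -9.49715788e+01] [0.47252478 3.17813883 1.85954935]
```

View pics/w4.png

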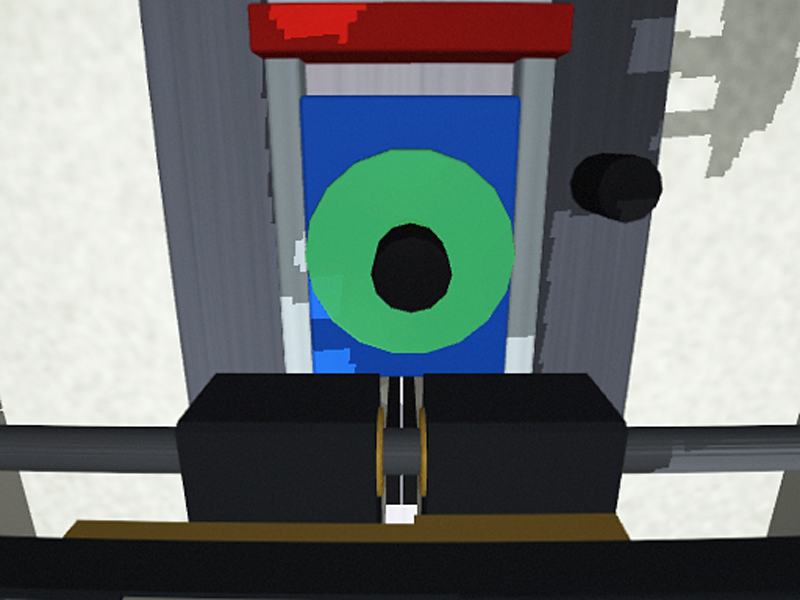

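About 12 mm left between the block's front edge (row 95) and the stop's face (row ~58).

>>> send_rows([
  [[0.0025,0,0],0],
  [[0.005,0,0],0],
  [[0.0075,0,0],0],
  [[0.01,0,0],0],
  [[0.0115,0,0],0],
])

```text
clock: 6.52
tool_pos: [0.5315, -0.1162, 0.1266]
orientation: [180.0, 0.0, -95.0]
force: [-0.4, 2.8, 0.9]
opening: 0.0005
gripper_force: 1.4
```

>>> send_rows([
  [[0.001,0,0],0],
  [[0.002,0,0],0],
  [[0.003,0,0],0],
  [[0.004,0,0],0],
  [[0.005,0,0],0],
])

```text
clock: 6.93
tool_pos: [0.5314, -0.1182, 0.1266]
orientation: [-180.0, 0.2, -95.0]
force: [-1.8, 22.0, 5.7]
opening: 0.0006
gripper_force: 10.8
```

>>> send_rows([
  [[-0.003,0,0],0],
  [[-0.01,0,0],0],
  [[-0.03,0,0],0],
  [[-0.05,0,0],0],
  [[-0.08,0,-0.02],0],
])

```text
clock: 7.35
tool_pos: [0.5346, -0.0569, 0.1399]
orientation: [179.7, -0.1, -95.1]
force: [0.3, -0.2, -0.4]
opening: 0.0003
gripper_force: 0.0
```

```bash
python3 -c "
from h import *
o=ctrl.get_obs();print(o['tool_pos'],o['orientation'],o['force'])
p=ctrl.snapshot('wrist');save(p,'w5.png')
"
```

```text
[ 0.53459993 -0.05691835  0.13990413] [ 1.79668401e+02 -1.04105341e-01 -9.51121745e+01] [ 0.32107442 -0.1505761  -0.39701181]
```

View pics/w5.png

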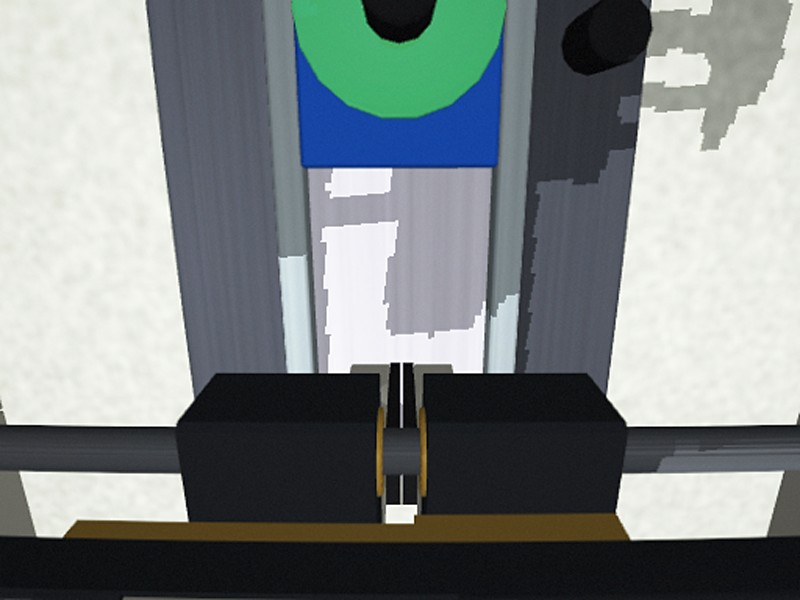

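```bash
python3 - <<'E'
from h import *
np.set_printoptions(precision=4,suppress=True)
p=ctrl.snapshot("side"); save(p,"s2.png")
ax=np.array([.0854,.9963])
for xo in(-.015,0,.015):
    print(xo)
    for ye in range(-62,-15,3):
        X=np.array([.528,-.169])+ax*ye/1000+np.array([.9963,-.0854])*xo
        u=proj(p,[*X,.074]); print(ye,p["color"][int(u[1]),int(u[0])],end=" ")
w=ctrl.cut_out(ctrl.snapshot("wrist"),"carriage")
E
```

```text
-0.015
-62 [97 57 56] -59 [89 56 55] -56 [108  58  57] -53 [120  59  58] -50 [120  59  58] -47 [120  59  58] -44 [ 61  76 122] -41 [ 62  81 137] -38 [ 62  81 137] -35 [ 62  81 137] -32 [ 62  81 137] -29 [ 63  81 138] -26 [ 62  81 137] -23 [ 62  81 137] -20 [ 63  83 120] -17 [ 78 121  94] 0
-62 [99 60 58] -59 [107  60  59] -56 [183  68  65] -53 [182  67  65] -50 [185  69  66] -47 [121  62  60] -44 [ 66  87 151] -41 [ 76 115 213] -38 [ 75 116 214] -35 [ 64  83 140] -32 [ 64  82 138] -29 [ 64  82 138] -26 [ 65  84 104] -23 [ 73 111  90] -20 [ 92 153 112] -17 [ 91 154 112] 0.015
-62 [99 60 59] -59 [102  62  60] -56 [184  70  67] -53 [183  70  67] -50 [183  70  67] -47 [159  67  65] -44 [ 65  73 111] -41 [ 76 116 214] -38 [ 75 115 214] -35 [ 77 116 214] -32 [ 77 115 214] -29 [ 76 115 214] -26 [ 65  83 138] -23 [ 65  83 138] -20 [ 78 119  93] -17 [ 93 154 112]
```

Red directly adjoins blue with no floor between them, so the carriage is seated. On to the lever; first rise and look at the box from its +y side.

>>> send_rows([
  [[-0.01,0,-0.045],0],
  [[-0.03,0.01,-0.09],0],
  [[-0.055,0.02,-0.13],0],
  [[-0.09,0.03,-0.16],0],
  [[-0.13,0.045,-0.187],0],
])

```text
clock: 7.97
tool_pos: [0.5098, 0.0499, 0.2936]
orientation: [-180.0, -0.0, -95.1]
force: [1.2, 0.0, 0.5]
opening: 0.0003
gripper_force: 0.0
```

>>> send_rows([
  [[-0.045,0.01,0],-0.04],
  [[-0.09,0.02,0],-0.08],
  [[-0.135,0.035,0],-0.12],
  [[-0.18,0.045,0],-0.16],
  [[-0.225,0.055,0],-0.192],
])

```text
clock: 8.38
tool_pos: [0.481, 0.2342, 0.2917]
orientation: [180.0, -0.0, -77.6]
force: [2.2, -0.1, -0.5]
opening: 0.0007
gripper_force: 0.0
```

>>> send_rows([
  [[-0.03,0.01,0],0],
  [[-0.06,0.01,0],0],
  [[-0.06,0.01,0],0],
  [[-0.06,0.01,0],0],
  [[-0.06,0.01,0],0],
])

```text
clock: 8.8
tool_pos: [0.4637, 0.2779, 0.2915]
orientation: [179.9, -0.1, -77.7]
force: [-0.5, -0.7, -0.2]
opening: 0.0008
gripper_force: 0.0
```

```bash
python3 w.py w6.png
```

```text
[0.4639 0.2777 0.2917] [179.9492  -0.0446 -77.7571] 8.85 [ 51.6857   7.9479 -16.3182   0.0024 -65.8014 -39.4438] 0.00044322585848872076
lever_knob 0.61 [221.4912 105.4848] [0.5092 0.2195 0.076 ]
selector_box 0.66 [241.1008 118.6176] [0.4898 0.2271 0.076 ]
```

View pics/w6.png

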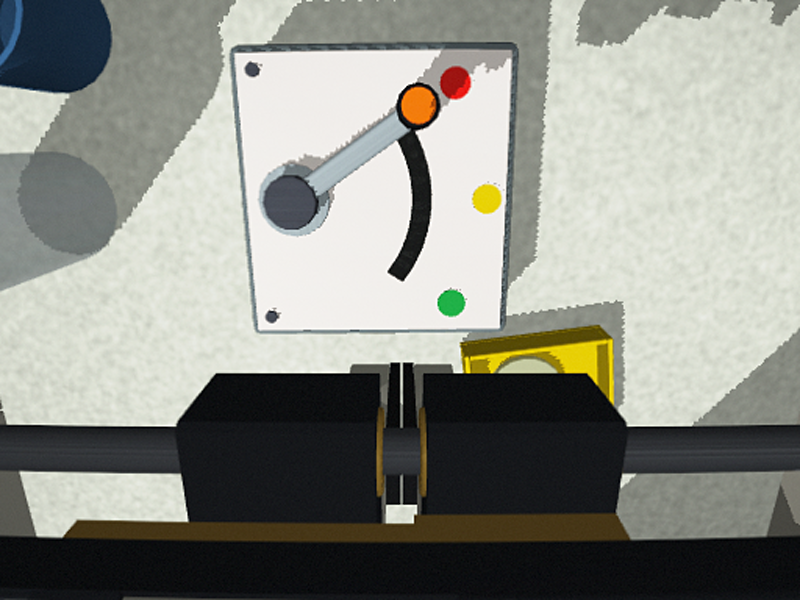

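The wrist view shows the whole box top: corners (234,48), (517,46), (503,328), (258,331), pivot (292,202), knob top (418,105), green dot (451,303).

```bash
python3 - <<'E'
from h import *
np.set_printoptions(precision=4,suppress=True)
p=ctrl.snapshot("wrist"); P=lambda u,z: at_z(p,np.array(u)*.64,z)[:2]
c=[P(u,.06) for u in((234,48),(517,46),(503,328),(258,331))]; print(c,np.mean(c,0))
k=P((418,105),.115); print("knob",k,"pivot",P((292,202),.08),"G",P((451,303),.06),"R",P((455,82),.06))
v=c[1]-c[2]+c[0]-c[3]; yaw=np.degrees(np.arctan2(-v[1],-v[0]))-90; print("yaw",yaw)
o=ctrl.get_obs(); print(o["tool_pos"],o["orientation"])
E
```

```text
[array([0.5863, 0.17  ]), array([0.4282, 0.1349]), array([0.3907, 0.3017]), array([0.5488, 0.3383])] [0.4885 0.2362]
knob [0.4772 0.1822] pivot [0.5361 0.2468] G [0.4285 0.2922] R [0.4582 0.1614]
yaw 12.605368049680465
[0.464  0.2782 0.2923] [-179.9899    0.0064  -77.7597]
```

>>> send_rows([
  [[0.045,0.005,0],0],
  [[0.09,0.01,0],0],
  [[0.135,0.015,0],0],
  [[0.178,0.021,0],0],
  [[0.178,0.021,0.02],0],
])

```text
clock: 9.57
tool_pos: [0.4785, 0.1321, 0.2789]
orientation: [-179.8, 0.0, -77.8]
force: [1.0, 1.4, 0.4]
opening: 0.0002
gripper_force: 0.0
```

>>> send_rows([
  [[0,0,0.045],0],
  [[0,0,0.09],0],
  [[0,0,0.13],0],
  [[0,0,0.155],0],
  [[0,0,0.16],0],
])

```text
clock: 9.98
tool_pos: [0.4759, 0.1346, 0.1448]
orientation: [179.7, -0.1, -77.8]
force: [-0.1, 0.4, -0.3]
opening: 0.0005
gripper_force: 0.0
```

>>> send_rows([
  [[-0.005,0,0],0],
  [[-0.01,0,0],0],
  [[-0.015,0,0],0],
  [[-0.02,0,0],0],
  [[-0.025,0,0],0],
])

```text
clock: 10.4
tool_pos: [0.4738, 0.1566, 0.1494]
orientation: [-179.9, 0.1, -77.7]
force: [0.1, 0.5, -0.1]
opening: 0.0006
gripper_force: 0.0
```

>>> send_rows([
  [[-0.007,0,0],0],
  [[-0.014,0,0],0],
  [[-0.021,0,0],0],
  [[-0.028,0,0],0],
  [[-0.035,0,0],0],
])

```text
clock: 10.82
tool_pos: [0.4651, 0.1806, 0.1474]
orientation: [179.7, -0.2, -77.8]
force: [-1.9, -5.6, -0.2]
opening: 0.0001
gripper_force: 3.5
```

>>> send_rows([
  [[-0.007,0,0],0],
  [[-0.014,0,0],0],
  [[-0.021,0,0],0],
  [[-0.028,0,0],0],
  [[-0.035,0,0],0],
])

```text
clock: 11.23
tool_pos: [0.4615, 0.211, 0.1485]
orientation: [-180.0, 0.0, -77.7]
force: [0.9, -4.3, 1.9]
opening: 0.0007
gripper_force: 2.0
```

>>> send_rows([
  [[-0.007,0,0],0],
  [[-0.014,0,0],0],
  [[-0.021,0,0],0],
  [[-0.028,0,0],0],
  [[-0.035,0,0],0],
])

```text
clock: 11.65
tool_pos: [0.4559, 0.2383, 0.1484]
orientation: [-179.9, 0.0, -77.7]
force: [-0.5, 0.1, 0.1]
opening: 0.0003
gripper_force: 0.2
```

>>> send_rows([
  [[-0.005,0,0],0],
  [[-0.01,0,0],0],
  [[-0.014,0,0],0],
  [[-0.018,0,0],0],
  [[-0.02,0,0],0],
])

```text
clock: 12.07
tool_pos: [0.452, 0.2538, 0.1481]
orientation: [-180.0, 0.0, -77.7]
force: [0.1, -1.2, 0.2]
opening: 0.0003
gripper_force: 0.0
```

>>> send_rows([
  [[-0.0015,0,0],0],
  [[-0.003,0,0],0],
  [[-0.0045,0,0],0],
  [[-0.005,0,0],0],
  [[-0.005,0,0],0],
])

```text
clock: 12.48
tool_pos: [0.4513, 0.2572, 0.1482]
orientation: [-180.0, 0.0, -77.7]
force: [0.9, 0.1, 0.7]
opening: 0.0002
gripper_force: 0.0
```

>>> send_rows([
  [[0.015,0,0],0],
  [[0.03,0,-0.01],0],
  [[0.04,0,-0.05],0],
  [[0.05,0,-0.1],0],
  [[0.06,0,-0.15],0],
])

```text
clock: 12.9
tool_pos: [0.461, 0.2082, 0.2696]
orientation: [179.9, -0.1, -77.7]
force: [0.9, 0.5, 1.2]
opening: 0.0003
gripper_force: 0.0
```

>>> send_rows([
  [[0.03,0,-0.03],0],
  [[0.07,0,-0.06],0],
  [[0.11,0,-0.08],0],
  [[0.15,0,-0.08],0],
  [[0.15,0,-0.08],0],
])

```text
clock: 13.32
tool_pos: [0.4872, 0.0884, 0.3342]
orientation: [-179.9, 0.0, -77.9]
force: [-0.3, 0.4, -0.3]
opening: 0.0005
gripper_force: 0.0
```

```bash
python3 - <<'E'
from h import *
np.set_printoptions(precision=4,suppress=True)
S=ctrl.snapshot("scene"); D=ctrl.snapshot("side")
for p in(S,D):
    for b in ctrl.boxes_of(p,"lever_knob")[:3]:
        uv=np.array(b["xy"])*[512,384]; print(b["conf"],at_z(p,uv,.09))
    for X in((.4757,.1796),(.4496,.2259),(.4542,.2789)):
        u=proj(p,[*X,.115]); print(u,p["color"][int(u[1])-1:int(u[1])+2,int(u[0])-1:int(u[0])+2].mean((0,1)))
a=S["color"][105:275,170:370]; d=D["color"][140:310,180:380]
cv2.imwrite("pics/end.png",cv2.resize(np.hstack([a,d])[:,:,::-1],(800,340),interpolation=cv2.INTER_CUBIC)); print(ctrl.get_obs()["tool_pos"])
E
```

```text
0.52 [ 0.2842 -0.2874  0.09  ]
0.51 [0.5009 0.272  0.09  ]
[292.0513 193.3561] [160.6667 157.     146.3333]
[310.7231 196.6888] [150.4444 152.3333 137.4444]
[324.9305 207.0187] [160.1111  76.3333  32.5556]
0.92 [ 0.2817 -0.2884  0.09  ]
0.65 [0.4805 0.2584 0.09  ]
[235.9462 188.8211] [216.     205.7778 201.7778]
[222.5497 183.582 ] [161.7778 162.2222 163.2222]
[216.4886 174.2168] [227.7778 145.      96.5556]
[0.4867 0.0926 0.3323]
```

View pics/end.png

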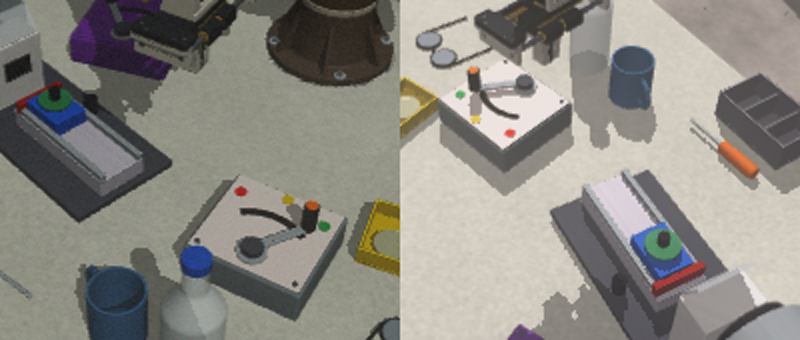

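The lever knob is at the green dot ((311,205) left, (474,75) right), the carriage is against the red stop ((660,245)/(678,277) right), and everything else is in place.

```bash
python3 -c "
from plant import ctrl
print(ctrl.close_job())"
```

```text
the job is handed in; nothing more can be done
None
```

The blue carriage sits against the red end stop and the selector lever is at the green dot; the final camera check showed both, the job was handed in at about 13.5 s of the 58 s allowed, and no verdict was returned.

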